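Select the load-filament entry on a 3D printer's control pod

ROBOT

A 6-joint arm with a two-finger parallel gripper is mounted at the origin on the work surface. World frame = base frame: x ahead of the robot, y to its left, z up, the work surface at z = 0. Lengths are in m, angles in rad, forces in N, time in s.
With the tool pointing down it reaches from about 0.35 to 0.95 m from the base axis. Payload 17.4 kg.
Tool frame: the origin (TCP) lies at the very end of the fingers, on their centre line; the grasp point (between the pads) lies 19 mm behind it; z points along the fingers, y is the line along which they close (so a half turn about z gives the same grasp; the last joint's range is limited). The gripper opens to 93 mm and grips with 3 to 60 N. Pads are 15 mm wide; open, the fingers measure 128 mm over their backs; the gripper's body (75 mm by 188 mm) begins 65 mm behind the grasp point.
Start: joints at [-1.349, 0.116, 1.442, -0, 1.584, -0.038], TCP at [0.173, -0.652, 0.219] pointing down, gripper open.
Joint ranges: [-2.83, 2.83], [-0.83, 2.19], [0.07, 2.5], [-1.14, 4.28], [0.01, 3], [-2.97, 2.97]. Speed limits (rad/s): [1.89, 1.89, 2.22, 3.14, 3.14, 3.14].

INTERFACE

Orientations are given as a rotation vector (axis times angle).
In Python, from bench import * gives the robot as it stands.
- The arm moves only by the shell command python3 -m handwheel 'ROWS'. ROWS is JSON, a list of rows, each an object with "translation": the shift along the tool's x, y, z in m, a list of three; "turn": the turn about the tool's z in rad; "claw": the gripper's target within -1 to 1 (fully open at 1, half-way at 0, shut at -1). A call has exactly 5 rows; each row shifts and turns the commanded pose from where the row before left it, along the tool's axes as they then stand; what a row does not reach is not made up. A row lasts 1/8 s, in which the tool goes at most 62.5 mm and 10.7 degrees, less where a joint would pass 70% of its speed; a pose out of reach is approached as far as the arm can. A call with a gripper value outside its range is refused whole. The fingers move at their own pace and stop on an object; the grip force is fixed at half the most. Time passes only in rows, so rows that do not move let the fingers close, or fill a call up. It gives the time, the measured TCP pose, the force, the opening and the grip force at its end, in the units of the state.
- sense(): the state, without advancing time (a new reading comes with each control period).
- grab_frame(name): name is "side" or "top" or "wrist"; returns the picture (480x640x3 uint8, red, green, blue); there is no depth.
- camera_params(name): a dict with "vfov" (degrees; the focal length in pixels is half the picture's height over the tangent of half this angle, whatever the lens; pixels are square), "cx", "cy" (the principal point, pixels), "position" and "rotation" of the camera in the world. Camera axes: x right, y down, z forward; pixel columns grow to the right and rows downward; lengths in m; the calibration is good to about 2 mm. A picture is of the moment at which its call begins: read the wrist's pose just before it. camera_params takes no time and is no camera call; for the wrist camera it gives the pose at the moment of the call.
- close_job(): hands the job in; it is judged then, once.
Trained networks look in the newest picture that a camera, given by its name, has taken for a name from the list of things; names that differ only in an ending like _2 or _b are one class to them, and where a whole thing is asked for, a point or a joint stands for the part that bears it (a point fixed in the world has none). Each returns a list of dicts, best first, with "conf" (0 to 1); they miss things now and then, are a little off and sometimes report something else, mostly with a low value. They report only what shows in the picture. A call takes as long as a camera call.
- regions_of(camera, target): "mask" (480x640 bool, what is visible of it) and "extent" ([left, top, width, height] in pixels, round what is visible of it).
The state is a dict: "t": time; "joint_positions": joint angles; "joint_vel": joint speeds; "effort": joint torques, N m; "tool_pos": TCP position; "ee_rot": TCP orientation; "contact_force": force on the tool from outside, world axes, zero at the start; "moment": the same for the moment, N m; "grip_width": opening from 0.0 (shut) to 1.0 (fully open); "grip_force": force on a finger pad.
Only numpy, scipy, OpenCV 4.12 (cv2) and the standard library are available. Lean on these libraries where they do the work, as an engineer would, in place of code of your own. Each camera call takes 0.05 s, during which the arm holds its last target. There are 200 camera calls.

TASK

On the 3D printer's control pod, flick the outer edge of the white thumbwheel with a fingertip to click the blue highlight down the menu until it stands on the orange row (load filament); then press the wheel in to select that row and let it spring back. Never press it in while another row is highlighted, work it gently without gripping it or pulling it up, and leave the cup, the dish of keys, the pliers and the screwdriver where they are.

Things in the scene. Friction and masses are not known exactly. Their poses are not given: they have to be found in the camera images.
- pod: Printer's control pod, fixed to the desk: dark flat case 104 mm deep, 178 wide, 26 thick, face tilted 12 degrees towards the operator. Origin: on the desk under the face's middle; x to the pod's rear, y to its left, z up. The face is 42 mm above the desk at its middle, 31 at the front edge, 53 at the rear. Screen (96 x 57 mm) on the left, thumbwheel at the right (-y) end, cable behind left.
- wheel_top (a point): Middle of the top face of the unpushed thumbwheel; fixed to the pod. z: the wheel's axis, out of the tilted face; x up the face (to the rear), y left. White scalloped disc 12 mm high, underside 3 mm above the face: core of 20 mm radius, 12 upright lobes of 3 mm radius centred on its rim (46 mm over the tips). In a click, lobes stand 15 degrees either side of the outermost (-y) direction.
- wheel_edge (a point): Outermost (-y) point of the wheel: 23 mm from its axis, at half its height, fixed to the pod; axes as wheel_top. Flick here. The case ends 16 mm from the axis, so the edge overhangs it by 7 mm and a finger can come down beside it: only the desk is below, about 45 mm under the wheel. On the other sides a guard collar as high as the wheel (15 mm), 27 to 31 mm from the axis, surrounds it.
- wheel (a joint): Turn of the wheel, rad: 0 on the top menu row, growing clockwise seen from above (its outer edge moves to -x of wheel_top, towards the operator). A detent (about 0.03 N m, 1.4 N at the edge) holds it each 0.5236 rad: one click, one row down; past halfway it snaps to the next. Turns both ways, stops just beyond the first and last of 7 rows. Orange row: 2.618. Starts on one of the first four rows.
- wheel_push (a joint): How far the wheel is pushed in along its axis, m: 0 at rest, 0.0025 fully in. It springs back. 0.0018 registers as a press and takes about 4 N on the wheel's top; fully in takes 5.5 N. Negative when the wheel is pulled up.
- highlight (a point): Centre of the blue highlight bar (7 mm high, 94 mm wide) on the screen; it steps 8 mm down the menu (-x of orange_row) for each click clockwise. Axes as wheel_top.
- orange_row (a point): Centre of the screen's orange row (load filament: orange ring icon and orange line; all other rows are grey), the sixth of 7 rows, fixed to the pod. Axes as wheel_top.
- cup: Bystander: white plastic cup, loose and light, 90 mm tall, 72 mm across the mouth, standing left of the pod. Origin: centre of its underside.
- dish: Bystander: cream square dish of keys, loose, 90 x 90 mm, 45 mm tall, behind the pod. Origin: centre of its underside.
- pliers: Bystander: needle-nose pliers with orange handles, loose, 175 mm long, 56 mm wide, 15 mm thick, lying on the desk between the operator and the pod. Origin: on the desk, 25 mm behind the pivot. x points to the jaws.
- screwdriver: Bystander: screwdriver with a red handle, loose, 170 mm long, lying on the desk to the right of the pod, its nearest part about 100 mm or more from the wheel's axis. x points to its tip.

How it is judged:
On the way, in this order (a step that is already met when the one before it is completed fails the run):
1. the highlight stands on the orange row, the wheel not pushed in (x of highlight in the frame of orange_row between -0.0025 and 0.0025 m and value of joint wheel_push below 0.001 m), for 0.3 s.
2. the wheel is pushed in with the orange row highlighted (value of joint wheel_push above 0.0018 m and x of highlight in the frame of orange_row between -0.003 and 0.003 m), for 0.1 s.
At the end, for the whole second after the job is handed in: The highlight is within 2.5 mm of the orange row (rows are 8 mm apart), after the wheel was pushed in at least 1.8 mm there; the wheel has sprung back to within 0.8 mm of its rest height and stands still (x of highlight in the frame of orange_row between -0.0025 and 0.0025 m and value of joint wheel_push between -0.0008 and 0.0008 m and velocity of joint wheel between -0.1 and 0.1 rad/s); the robot touches nothing.
It fails at once if the wheel is pushed in (1.5 mm or more) while the highlight is not on the orange row (value of joint wheel_push above 0.0015 m and (x of highlight in the frame of orange_row above 0.004 m or x of highlight in the frame of orange_row below -0.004 m)).
It fails at once if the wheel is pulled up by 1.5 mm or more (value of joint wheel_push below -0.0015 m).
It fails at once if the cup, the dish, the pliers or the screwdriver is moved or lifted by more than 15 mm (distance of any of cup, dish, pliers, screwdriver from where it was at the start of the episode above 0.015 m).
It fails at once if the wheel or the pod is gripped or forced with more than 35 N (contact force between the fingers and pod above 35 N).
It also fails if it takes over 61 s, if anything falls off the work surface, if the arm or the gripper's body presses on something with over 40 N, if the wrist force passes 120 N, or if a joint passes its speed limit or range.

## Working session

There is one attempt and no reset: what is moved stays moved. The work goes in short steps, Python scripts to look and compute and a shell command to move; the robot and the scene stay as the last step left them, time stands still between calls to the robot, and variables do not carry over. Pictures are saved under pics/ and viewed, at most 10 in all, crops included, and the job is handed in when it is done.

```bash
mkdir -p pics; ls; cat > h.py <<'E'
from bench import *
import numpy as np, cv2
from scipy.spatial.transform import Rotation as R
def rot(c):
    r=np.array(c["rotation"],float)
    return r if r.shape==(3,3) else R.from_rotvec(r).as_matrix()
def proj(c,p):
    f=240/np.tan(np.radians(c["vfov"])/2); q=rot(c).T@(np.array(p)-c["position"]); return f*q[:2]/q[2]+[c["cx"],c["cy"]]
def ray(c,u,v):
    f=240/np.tan(np.radians(c["vfov"])/2); d=rot(c)@np.array([(u-c["cx"])/f,(v-c["cy"])/f,1]); return np.array(c["position"]),d
def onz(c,u,v,z):
    o,d=ray(c,u,v); return o+d*(z-o[2])/d[2]
def save(n,im): cv2.imwrite(n,im[:,:,::-1])
E
python3 - <<'E'
from h import *
s=sense(); print(s)
ims=[grab_frame(n) for n in("top","side")]
for n in("top","side","wrist"): print(n,camera_params(n))
save("pics/a.png",ims[0]);save("pics/b.png",ims[1])
for n in("top","side"):
    for t in("pod","wheel","highlight","orange_row","wheel_top","pliers","screwdriver"):
        r=regions_of(n,t)
        for x in r[:2]: 
            ys,xs=np.nonzero(x["mask"]); print(n,t,round(x["conf"],2),x["extent"],xs.mean().round(1),ys.mean().round(1))
E
```

```text
pics
{'t': 0.0, 'joint_positions': array([-1.34880376e+00,  1.16515890e-01,  1.44229662e+00, -1.95272059e-05,
        1.58399134e+00, -3.77891351e-02]), 'joint_vel': array([-8.69720814e-04, -9.26125079e-04,  9.06829462e-06,  2.93641335e-04,
        7.92470430e-04,  2.43571149e-04]), 'effort': array([-8.88431641e-04, -7.21263957e+01, -6.22607875e+01,  7.79638882e-02,
        2.39289540e-02, -9.12850510e-05]), 'tool_pos': array([ 0.17333294, -0.65214581,  0.21786555]), 'ee_rot': array([-3.11393392e+00, -4.06761288e-01,  2.05441381e-04]), 'contact_force': array([ 0.39477289, -0.20885773,  0.29619284]), 'moment': array([-0.06333412,  0.0200446 , -0.02298801]), 'grip_force': 0.0, 'grip_width': 0.9985142789475627}
top {'vfov': 42.03071879323071, 'cx': 325.22882062001736, 'cy': 239.5037403082756, 'position': array([0.39499735, 0.07867217, 1.15952271]), 'rotation': array([-2.17846336,  2.13750631, -0.19583696])}
side {'vfov': 52.48551723251259, 'cx': 318.3309902308383, 'cy': 236.39252759174943, 'position': array([ 0.51978232, -0.47988461,  0.68329567]), 'rotation': array([-2.42296609,  0.105
[... 384 characters left out ...]
7.7
top wheel 0.41 [166.8, 252.3, 44.4, 40.2] 185.6 271.9
top highlight 0.43 [243.7, 266.7, 48.1, 11.8] 280.2 271.6
top orange_row 0.62 [226.0, 234.2, 106.3, 83.1] 280.0 275.4
top wheel_top 0.89 [225.8, 238.4, 105.4, 76.6] 279.9 275.3
top pliers 0.89 [234.4, 344.7, 101.1, 29.2] 291.1 359.8
top screwdriver 0.64 [373.6, 207.5, 43.2, 86.7] 398.7 263.6
side pod 0.78 [232.4, 125.5, 111.0, 146.8] 274.1 219.4
side highlight 0.51 [263.2, 188.8, 14.4, 35.6] 270.1 212.6
side orange_row 0.91 [231.6, 175.8, 80.8, 95.2] 269.7 225.4
side wheel_top 0.92 [227.6, 178.7, 85.1, 96.3] 269.8 225.1
side pliers 0.89 [167.8, 203.7, 31.4, 77.1] 185.4 247.4
side screwdriver 0.87 [256.1, 303.3, 95.4, 54.5] 289.5 331.8
```

```bash
python3 - <<'E'
import cv2,numpy as np
a=cv2.imread("pics/a.png")[170:390,200:440];b=cv2.imread("pics/b.png")[110:370,140:380]
a=cv2.resize(a,None,fx=2.5,fy=2.5,interpolation=2)
cv2.imwrite("pics/a2.png",a)
cv2.imwrite("pics/b2.png",cv2.resize(b,None,fx=2.3,fy=2.3,interpolation=2))
E
```

```text
(no output)
```

View pics/a2.png

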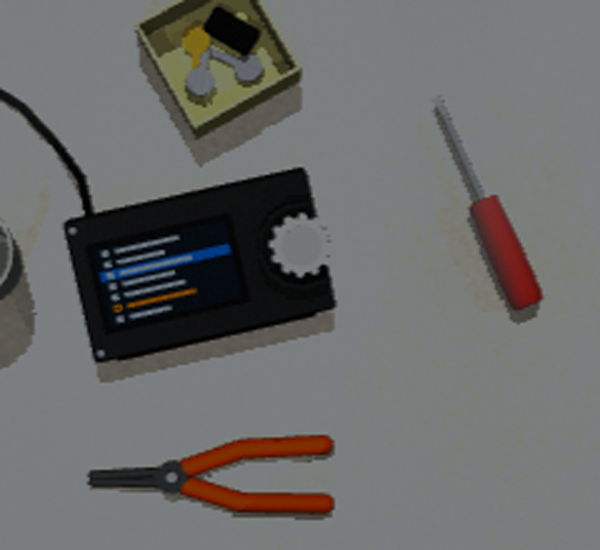

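View pics/b2.png

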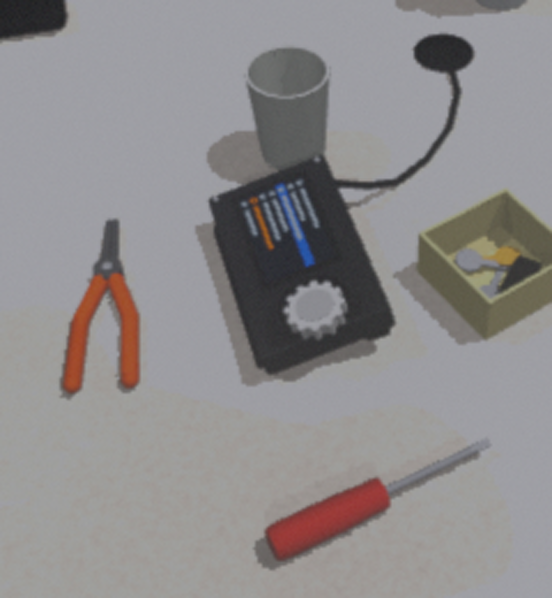

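Top crop: highlight (crop 165,262) is on row 3 and the orange line (crop 155,300) is row 6, so 3 clicks are needed. Wheel is at about crop (299,246). The side view agrees. Next I fit the pod pose.

```bash
python3 - <<'E'
from h import *
from scipy.optimize import least_squares
cs={n:camera_params(n) for n in("top","side")}
# white wheel blob centroid
A=cv2.imread("pics/a.png");B=cv2.imread("pics/b.png")
for im,(x0,y0,x1,y1) in((A,(306,250,331,284)),(B,(262,228,294,260))):
    g=im[y0:y1,x0:x1].min(2); t,m=cv2.threshold(g,0,255,8)
    ys,xs=np.nonzero(m); print(t,xs.mean()+x0,ys.mean()+y0,xs.min()+x0,xs.max()+x0,ys.min()+y0,ys.max()+y0)
# face corners picked: order rearleft, rearright, frontright, frontleft
pa=np.array([[65,220],[305,168],[334,305],[100,362]])/2.5+[200,170]
pb=np.array([[320,157],[392,325],[263,360],[210,197]])/2.3+[140,110]
c,s=np.cos(np.radians(12)),np.sin(np.radians(12))
F=np.array([[s*0+c*x,y,.042+s*x] for x,y in((.052,.089),(.052,-.089),(-.052,-.089),(-.052,.089))])
def W(p,P): 
    M=R.from_euler('z',p[2]).as_matrix(); return P@M.T+[p[0],p[1],0]
def res(p,ws="ts"):
    r=[]
    if 't' in ws: r+=[proj(cs["top"],q)-o for q,o in zip(W(p,F),pa)]
    if 's' in ws: r+=[proj(cs["side"],q)-o for q,o in zip(W(p,F),pb)]
    return np.ravel(r)
wt=np.array([[-s*.015,-.073,.042+c*.015],[-s*.009,-.096,.042+c*.009]])
for ws in("t","s","ts"):
    o=least_squares(res,[.35,.1,.2],args=(ws,)); p=o.x
    print(ws,p.round(4),o.fun.round(1)); w=W(p,wt); print("wheel_top,edge",w.round(4),[proj(cs[n],w[0]).round(1) for n in cs])
E
```

```text
64.0 320.60493827160496 266.3847736625514 308 330 250 280
96.0 276.7948164146868 243.22030237580992 263 290 232 255
t [0.4968 0.1234 0.2471] [-0.8  0.4  0.8 -1.   1.7  0.3 -1.6  0.1]
wheel_top,edge [[0.5117 0.0518 0.0567]
 [0.5185 0.0298 0.0508]] [array([321. , 267.2]), array([277. , 243.9])]
s [0.4977 0.12   0.2272] [ 2.8  0.3 -0.1 -4.6 -1.9  2.4 -0.6  2.1]
wheel_top,edge [[0.5112 0.0481 0.0567]
 [0.5176 0.026  0.0508]] [array([323.1, 267.5]), array([276.8, 245.6])]
ts [0.4972 0.1222 0.2378] [ 0.  -0.3  1.8 -0.8  2.2  0.7 -1.2 -0.5  2.  -0.5 -0.  -6.  -1.6  1.5
 -1.2  1.6]
wheel_top,edge [[0.5114 0.0505 0.0567]
 [0.518  0.0284 0.0508]] [array([321.7, 267.4]), array([276.9, 244.6])]
```

```bash
for i in 1; do :; done; python3 -m handwheel '[{"translation":[0.035,-0.0365,0.006],"turn":0.02,"claw":-1},{"translation":[0.035,-0.0365,0.006],"turn":0,"claw":-1},{"translation":[0.035,-0.0365,0.006],"turn":0,"claw":-1},{"translation":[0.035,-0.0365,0.006],"turn":0,"claw":-1},{"translation":[0.035,-0.0365,0.006],"turn":0,"claw":-1}]'
python3 -m handwheel '[{"translation":[0.035,-0.0365,0.006],"turn":0,"claw":-1},{"translation":[0.035,-0.0365,0.006],"turn":0,"claw":-1},{"translation":[0.035,-0.0365,0.006],"turn":0,"claw":-1},{"translation":[0.035,-0.0365,0.006],"turn":0,"claw":-1},{"translation":[0.035,-0.0365,0.006],"turn":0,"claw":-1}]'
python3 -m handwheel '[{"translation":[0.035,-0.0365,0.006],"turn":0,"claw":-1},{"translation":[0.035,-0.0365,0.006],"turn":0,"claw":-1},{"translation":[0.035,-0.0365,0.006],"turn":0,"claw":-1},{"translation":[0.02,-0.025,0],"turn":0,"claw":-1},{"translation":[0,0,0],"turn":0,"claw":-1}]'
python3 - <<'E'
from h import *
s=sense(); print(s["t"],s["tool_pos"],R.from_rotvec(s["ee_rot"]).as_matrix().round(4),s["contact_force"],s["grip_width"])
c=camera_params("wrist"); im=grab_frame("wrist"); save("pics/w1.png",im); print(c)
print("tip",proj(c,s["tool_pos"]))
for t in("wheel","wheel_top","highlight","orange_row"):
    for x in regions_of("wrist",t)[:2]:
        ys,xs=np.nonzero(x["mask"]); print(t,round(x["conf"],2),x["extent"],xs.mean().round(1),ys.mean().round(1))
E
```

```text
t: 1.42
tool_pos: [0.2997, -0.4316, 0.1886]
ee_rot: [3.119, 0.375, 0.0]
contact_force: [1.3, -1.4, 0.1]
grip_width: 0.515
grip_force: 0.0
t: 2.05
tool_pos: [0.4264, -0.2127, 0.1588]
ee_rot: [3.119, 0.376, 0.001]
contact_force: [0.6, -0.5, -0.0]
grip_width: 0.014
grip_force: 0.0
t: 2.68
tool_pos: [0.5157, -0.0522, 0.1405]
ee_rot: [-3.118, -0.38, 0.0]
contact_force: [-0.3, -0.0, -0.4]
grip_width: 0.006
grip_force: 0.0
2.675 [ 0.51574759 -0.05221223  0.14051294] [[ 9.707e-01  2.401e-01 -3.000e-04]
 [ 2.401e-01 -9.707e-01  2.000e-04]
 [-2.000e-04 -3.000e-04 -1.000e+00]] [-0.29337873 -0.03957735 -0.40220088] 0.005841186468177374
{'vfov': 63.140965919925264, 'cx': 318.74952254850893, 'cy': 238.0100480397394, 'position': array([ 0.59495613, -0.03264706,  0.30900616]), 'rotation': array([ 2.27841103, -1.78350721, -0.2698291 ])}
tip [318.82122686 297.46652779]
wheel 0.66 [123.1, 177.3, 76.0, 69.0] 161.8 211.8
wheel_top 0.69 [2.4, 124.3, 205.2, 144.8] 99.0 197.3
highlight 0.78 [0.7, 192.6, 90.6, 10.9] 50.6 197.8
orange_row 0.87 [0.0, 122.4, 206.2, 147.0] 98.9 197.2
```

View pics/w1.png

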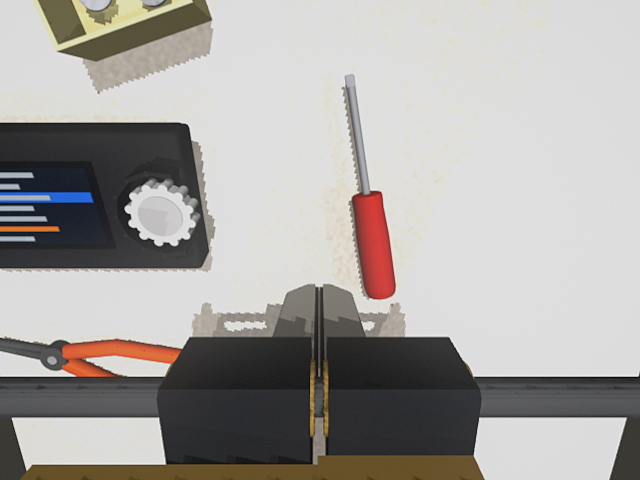

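Wrist view: blue bar is on row 3 (row ~197), orange on row 6 (~229), wheel top face is centred near (161,212). The closed fingertips taper to about 13 mm at the end, at (320,290). I'll fit the wheel outline more exactly.

```bash
python3 - <<'E'
from h import *
from scipy.optimize import minimize
im=cv2.imread("pics/w1.png"); c=camera_params("wrist")
g=cv2.cvtColor(im,6)[165:260,110:215]; m=cv2.GaussianBlur((g>105).astype(np.float32),(3,3),0)
# mask of the wheel from model: prism of lobed discs (top & bottom)
yaw=.24
M=R.from_euler('z',yaw).as_matrix()@R.from_euler('y',-12,degrees=True).as_matrix()
th=np.linspace(0,2*np.pi,240,endpoint=False)
def prof(th):
    d=(th-np.radians(-90)+np.radians(0))%np.radians(30)-np.radians(15)
    return 20*np.cos(d)+np.sqrt(np.maximum(0,9-(20*np.sin(d))**2)) if False else np.where(np.abs(20*np.sin(d))<3,20*np.cos(d)+np.sqrt(np.maximum(0,9-(20*np.sin(d))**2)),20)
def mask(p,top=1):
    r=prof(th)*1e-3; out=np.zeros(g.shape,np.uint8)
    for z in (0,-.004,-.008,-.012):
        P=np.c_[r*np.sin(th)*0+r*np.cos(th),r*np.sin(th),np.full(240,z)]@M.T+[p[0],p[1],.0567]
        px=np.array([proj(c,q) for q in P])-[110,165]
        cv2.fillPoly(out,[np.round(px*16).astype(np.int32)],255,cv2.LINE_AA,4)
    return out/255.
# phase: lobes at -90+-15 deg => d==0 at -75,-105
f=lambda p:np.sum((mask(p)-m)**2)
b=min(((f([x,y]),x,y) for x in np.arange(.503,.520,.001) for y in np.arange(.043,.060,.001)))
o=minimize(f,b[1:],method="Nelder-Mead",options=dict(initial_simplex=[[b[1],b[2]],[b[1]+.001,b[2]],[b[1],b[2]+.001]]))
print(b,o.x,o.fun,m.sum())
E
```

```text
(np.float64(1254.2168772827758), np.float64(0.508), np.float64(0.053000000000000005)) [0.50780787 0.05261265] 1238.1283901624374 4698.5
```

```bash
cat > fit.py <<'E'
from h import *
from scipy.optimize import minimize
M=R.from_euler('z',.24).as_matrix()@R.from_euler('y',-12,degrees=True).as_matrix()
th=np.linspace(0,2*np.pi,240,endpoint=False)
d=(th+np.pi/2)%np.radians(30)-np.radians(15)
prof=np.where(np.abs(20*np.sin(d))<3,20*np.cos(d)+np.sqrt(np.maximum(0,9-(20*np.sin(d))**2)),20)*1e-3
def fit(im,c,p0,thr,h=.0567):
    u,v=proj(c,[*p0,h]).astype(int); x0,y0=u-60,v-60
    g=cv2.cvtColor(im,6)[y0:y0+120,x0:x0+120]; n,l=cv2.connectedComponents((g>thr).astype(np.uint8),connectivity=4)
    m=(l==l[60,60]).astype(np.float32); ys,xs=np.nonzero(m); print("comp",xs.min()+x0,xs.max()+x0,ys.min()+y0,ys.max()+y0,g[60,60])
    def mask(p):
        out=np.zeros(g.shape,np.uint8)
        for z in (0,-.004,-.008,-.012):
            P=np.c_[prof*np.cos(th),prof*np.sin(th),np.full(240,z)]@M.T+[p[0],p[1],h]
            px=np.array([proj(c,q) for q in P])-[x0,y0]
            cv2.fillPoly(out,[np.round(px*16).astype(np.int32)],255,cv2.LINE_AA,4)
        return out/255.
    f=lambda p:np.sum((mask(p)-m)**2)
    o=minimize(f,p0,method="Nelder-Mead",options=dict(initial_simplex=[p0,[p0[0]+.003,p0[1]],[p0[0],p0[1]+.003]]))
    return o.x,o.fun,m.sum()
E
python3 - <<'E'
from fit import *
for n,fn,ts in(("wrist","w1",(80,105)),("top","a",(60,75)),("side","b",(75,95))):
    for t in ts: print(n,fit(cv2.imread(f"pics/{fn}.png"),camera_params(n),[.511,.051],t))
E
```

```text
comp 124 199 179 246 190
wrist (array([0.50789666, 0.05250405]), np.float64(75.32135332564398), np.float32(3669.0))
comp 124 199 180 246 190
wrist (array([0.50796301, 0.05254075]), np.float64(174.60186082276047), np.float32(3531.0))
comp 261 380 207 326 118
top (array([0.51923705, 0.00997094]), np.float64(9945.545005767013), np.float32(10520.0))
comp 261 380 207 326 118
top (array([ 0.51978855, -0.01858192]), np.float64(9615.876386005382), np.float32(10191.0))
comp 263 290 232 257 139
side (array([0.50987693, 0.05579887]), np.float64(38.72115340253748), np.float32(523.0))
comp 263 290 232 256 139
side (array([0.51019175, 0.05758782]), np.float64(85.4547635524798), np.float32(471.0))
```

```bash
python3 -m handwheel '[{"translation":[0.0184,-0.0327,0.02],"turn":0,"claw":-1},{"translation":[0.0184,-0.0327,0.02],"turn":0,"claw":-1},{"translation":[0,0,0],"turn":-0.18,"claw":-1},{"translation":[0,0,0],"turn":-0.18,"claw":-1},{"translation":[0,0,0],"turn":-0.18,"claw":-1}]'
python3 -m handwheel '[{"translation":[0,0,0.0],"turn":-0.18,"claw":-1},{"translation":[0,0,0],"turn":-0.18,"claw":-1},{"translation":[0,0,0],"turn":-0.18,"claw":-1},{"translation":[0,0,0],"turn":-0.18,"claw":-1},{"translation":[0,0,0],"turn":-0.18,"claw":-1}]'
python3 -m handwheel '[{"translation":[0,0,0.02],"turn":-0.13,"claw":-1},{"translation":[0,0,0],"turn":0,"claw":-1},{"translation":[0,0,0],"turn":0,"claw":-1},{"translation":[0,0,0],"turn":0,"claw":-1},{"translation":[0,0,0],"turn":0,"claw":-1}]'
python3 - <<'E'
from fit import *
s=sense(); print(s["t"],s["tool_pos"],R.from_rotvec(s["ee_rot"]).as_matrix().round(4),s["contact_force"],s["joint_positions"])
c=camera_params("wrist"); im=grab_frame("wrist"); save("pics/w2.png",im)
print("tip",proj(c,s["tool_pos"]),proj(c,[.508,.0525,.0567]))
for t in (80,105): print(fit(im[:,:,::-1].copy(),c,[.508,.0525],t))
E
```

```text
t: 3.55
tool_pos: [0.5354, 0.0177, 0.1007]
ee_rot: [2.903, 1.201, 0.0]
contact_force: [-0.0, 0.6, 0.4]
grip_width: 0.006
grip_force: 0.0
t: 4.18
tool_pos: [0.5354, 0.0175, 0.1008]
ee_rot: [2.092, 2.344, 0.0]
contact_force: [0.4, -0.2, -0.3]
grip_width: 0.005
grip_force: 0.0
t: 4.8
tool_pos: [0.5357, 0.0184, 0.0811]
ee_rot: [1.942, 2.469, 0.001]
contact_force: [-0.3, 0.2, -0.5]
grip_width: 0.009
grip_force: 0.0
4.8 [0.53569546 0.01838208 0.08113409] [[-2.358e-01  9.718e-01  6.000e-04]
 [ 9.718e-01  2.358e-01  0.000e+00]
 [-1.000e-04  6.000e-04 -1.000e+00]] [-0.31085234  0.20246351 -0.47308528] [-1.32964037e-02 -1.17469894e-01  1.90118697e+00  1.03933974e-05
  1.35724960e+00 -2.51365612e-01]
tip [320.86877466 299.41674477] [283.31339248 206.31408021]
comp 223 342 157 265 222
(array([0.50922437, 0.05330969]), np.float64(3787.949388696655), np.float32(9766.0))
comp 223 342 158 265 222
(array([0.50882301, 0.05208288]), np.float64(3912.477262591311), np.float32(9513.0))
```

View pics/w2.png

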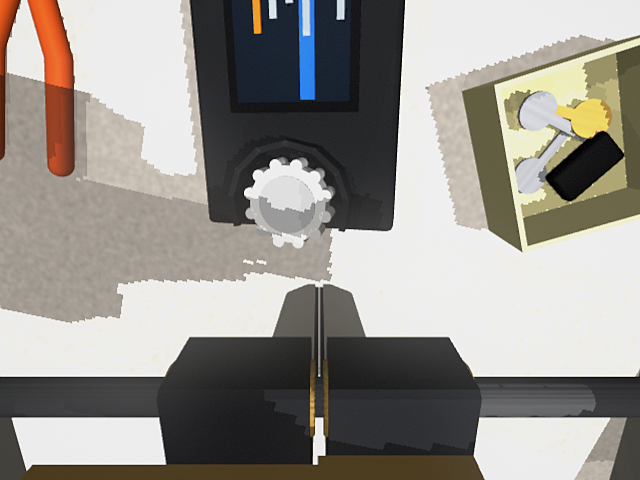

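Wrist view: wheel top is near (288,203), about 5 px to the rear of the prediction. The fingertip is at (320,290), clear to the right of the case. I'll refine the fit without the desk rows.

```bash
sed -i 's/def fit(im,c,p0,thr,h=.0567):/def fit(im,c,p0,thr,h=.0567,vmax=480):/; s/    m=(l==/    l[max(0,vmax-y0):]=-1; m=(l==/; s/np.sum((mask(p)-m)\*\*2)/np.sum(((mask(p)-m)**2)[:max(1,min(120,vmax-y0))])/; s/(g>thr).astype(np.uint8)/((g>thr)\&(np.arange(y0,y0+120)[:,None]<vmax)).astype(np.uint8)/' fit.py
python3 - <<'E'
from fit import *
c=camera_params("wrist"); im=cv2.imread("pics/w2.png")
for h in (.053,.0567,.060): print(h,[fit(im,c,[.508,.0525],t,h,226) for t in (80,110)])
im=cv2.imread("pics/w2.png"); s=sense(); P=s["tool_pos"]
for dx in(-.0065,.0065):
  for dy in(-.0075,.0075): print(dx,dy,proj(c,P+np.array([-.2358,.9718,0])*dy+np.array([.9718,.2358,0])*dx).round(1))
E
```

```text
comp 239 334 157 225 223
comp 239 333 158 225 223
0.053 [(array([0.50898202, 0.05306922]), np.float64(129.25138023836985), np.float32(4983.0)), (array([0.50888605, 0.05262357]), np.float64(235.62319108035368), np.float32(4746.0))]
comp 239 334 157 225 222
comp 239 333 158 225 222
0.0567 [(array([0.50911408, 0.05365761]), np.float64(108.13484044598232), np.float32(4983.0)), (array([0.50896539, 0.05330233]), np.float64(274.3685966935794), np.float32(4746.0))]
comp 239 334 157 225 223
comp 239 333 158 225 223
0.06 [(array([0.50933554, 0.05413365]), np.float64(163.6339869281046), np.float32(4983.0)), (array([0.50899704, 0.05353287]), np.float64(344.08490580545947), np.float32(4746.0))]
-0.0065 -0.0075 [307.2 313.6]
-0.0065 0.0075 [307.  284.9]
0.0065 -0.0075 [334.3 313.6]
0.0065 0.0075 [334.7 284.9]
```

```bash
python3 -m handwheel '[{"translation":[0,0.004,0.018],"turn":0,"claw":-1},{"translation":[0,0,0.018],"turn":0,"claw":-1},{"translation":[0.003,0,0.003],"turn":0,"claw":-1},{"translation":[0.004,0,0],"turn":0,"claw":-1},{"translation":[0.004,0,0],"turn":0,"claw":-1}]'
python3 - <<'E'
from fit import *
c=camera_params("wrist"); im=grab_frame("wrist"); s=sense();print(s["tool_pos"],s["contact_force"]);save("pics/w3.png",im)
d=s["tool_pos"][:2]-[.5103,.0538]; print("rel",d@[.972,.236],d@[-.236,.972],proj(c,s["tool_pos"]))
u,v=proj(c,[.5091,.0535,.0567]).astype(int); save("pics/w3c.png",cv2.resize(im[v-80:v+110,u-120:u+130],None,fx=3,fy=3,interpolation=2))
E
```

```text
t: 5.48
tool_pos: [0.5372, 0.0298, 0.0422]
ee_rot: [1.939, 2.469, -0.0]
contact_force: [7.7, -17.8, 0.4]
grip_width: 0.006
grip_force: 9.7
[0.53755035 0.02961708 0.0425437 ] [ 3.25834225 -9.23972116  0.12877613]
rel 0.020780172224858794 -0.02993688584690959 [321.36545268 300.19083554]
```

View pics/w3c.png

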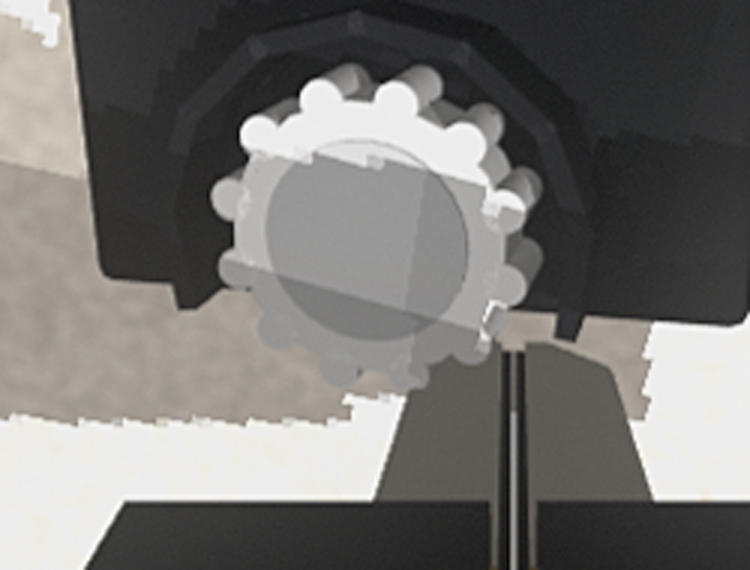

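The view shows the finger's chamfer widening quickly above the tip: pod-right finger corners at crop (550,345)→(610,370). It touches the wheel or collar, so I back off first and measure the finger profile from w2.

```bash
python3 -m handwheel '[{"translation":[-0.006,0,0],"turn":0,"claw":-1},{"translation":[0,0,0],"turn":0,"claw":-1},{"translation":[0,0,0],"turn":0,"claw":-1},{"translation":[0,0,0],"turn":0,"claw":-1},{"translation":[0,0,0],"turn":0,"claw":-1}]'
python3 - <<'E'
from fit import *
from scipy.optimize import fsolve
c=camera_params("wrist"); s=sense(); P=s["tool_pos"]; T=R.from_rotvec(s["ee_rot"]).as_matrix()
for n,uv in(("tipR",(337,285)),("chamR",(351,292)),("upR",(367,337)),("upL",(272,337)),("chamL",(288,292))):
    for x in(.0075,):
        o=fsolve(lambda q:proj(c,P+T@np.array([x,q[0],-q[1]]))-uv,[.01,.01]); print(n,x,o.round(4))
im=grab_frame("wrist")
for w in range(2): pass
a=im[270:345,255:385]; cv2.imwrite("pics/f.png",cv2.resize(a,None,fx=5,fy=5,interpolation=2)[:,:,::-1])
u,v=proj(c,[.5091,.0535,.0567]); print(u,v,s["contact_force"],P)
for t in(60,100): print(fit(im[:,:,::-1].copy(),c,[.509,.0535],t,.0567,int(v)+12))
E
```

```text
t: 6.15
tool_pos: [0.5382, 0.0243, 0.0417]
ee_rot: [-1.941, -2.47, -0.0]
contact_force: [-0.3, -0.0, -0.4]
grip_width: 0.003
grip_force: 0.0
tipR 0.0075 [0.0075 0.0001]
chamR 0.0075 [0.0135 0.0078]
upR 0.0075 [0.0163 0.0455]
upL 0.0075 [-0.0177  0.0455]
chamL 0.0075 [-0.0148  0.0078]
269.26068291565707 237.77651167962634 [-0.32500751 -0.03925906 -0.37534306] [0.53818443 0.02431071 0.04166161]
comp 218 328 178 248 153
(array([0.50919484, 0.05363773]), np.float64(65.34526720492119), np.float32(6128.0))
comp 218 327 179 248 153
(array([0.50906041, 0.05316275]), np.float64(281.7452979623222), np.float32(5780.0))
```

View pics/f.png

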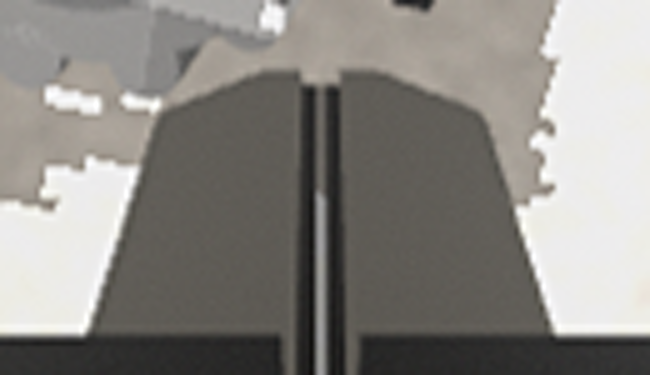

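```bash
python3 -m handwheel '[{"translation":[0,0.004,0],"turn":0,"claw":-1},{"translation":[0.003,0,0],"turn":0,"claw":-1},{"translation":[0.002,0,0],"turn":0,"claw":-1},{"translation":[0.0017,0,0],"turn":0,"claw":-1},{"translation":[0,0,0],"turn":0,"claw":-1}]'
cat > rel.py <<'E'
from fit import *
s=sense();d=s["tool_pos"][:2]-[.5103,.0538]; print("t",s["t"],"rel x %.4f y %.4f z %.4f"%(d@[.972,.236],d@[-.236,.972],s["tool_pos"][2]),"F pod",np.round([s["contact_force"][:2]@[.972,.236],s["contact_force"][:2]@[-.236,.972],s["contact_force"][2]],2))
E
python3 rel.py
```

```text
t: 6.82
tool_pos: [0.5405, 0.0318, 0.0417]
ee_rot: [1.94, 2.471, 0.0]
contact_force: [0.1, 0.3, 0.1]
grip_width: 0.005
grip_force: 0.1
t 6.825 rel x 0.0242 y -0.0285 z 0.0417 F pod [0.14 0.28 0.14]
```

```bash
python3 -m handwheel '[{"translation":[0,-0.003,0.0006],"turn":0,"claw":-1},{"translation":[0,-0.003,0.0006],"turn":0,"claw":-1},{"translation":[0,-0.003,0.0006],"turn":0,"claw":-1},{"translation":[0,0,0],"turn":0,"claw":-1},{"translation":[0,0,0],"turn":0,"claw":-1}]'
python3 rel.py; cat > hl.py <<'E'
from h import *
for cam in ("top",):
    im=grab_frame(cam).astype(int); c=camera_params(cam)
    g=im[240:310,225:300]; b=(g[...,2]-g[...,0]>30)&(g[...,2]-g[...,1]>15); o=(g[...,0]-g[...,2]>20)
    M=[]
    for m in(b,o):
        ys,xs=np.nonzero(m); P=onz(c,xs.mean()+225,ys.mean()+240,.042) if len(xs) else np.zeros(3); M.append(P); print(len(xs),end=' ')
    d=(M[0]-M[1])[:2]; print("highlight above orange mm (approx, row=8):",round(1000*(d@[.972,.236])/np.cos(.21),1))
E
python3 hl.py
```

```text
t: 7.45
tool_pos: [0.532, 0.0284, 0.0401]
ee_rot: [1.94, 2.468, -0.001]
contact_force: [4.4, -10.8, 0.4]
grip_width: 0.005
grip_force: 5.5
t 7.45 rel x 0.0151 y -0.0298 z 0.0401 F pod [  1.68 -11.55   0.4 ]
236 85 highlight above orange mm (approx, row=8): 17.7
```

```bash
python3 -m handwheel '[{"translation":[-0.007,0,0],"turn":0,"claw":-1},{"translation":[0,0.005,-0.001],"turn":0,"claw":-1},{"translation":[0,0.004,-0.0008],"turn":0,"claw":-1},{"translation":[0,0,0],"turn":0,"claw":-1},{"translation":[0,0,0],"turn":0,"claw":-1}]'
python3 rel.py; python3 hl.py;python3 hl.py
```

```text
t: 8.12
tool_pos: [0.5421, 0.025, 0.0415]
ee_rot: [-1.94, -2.47, 0.0]
contact_force: [0.0, 0.2, 0.0]
grip_width: -0.001
grip_force: 0.0
t 8.125 rel x 0.0241 y -0.0354 z 0.0415 F pod [0.08 0.23 0.05]
240 85 highlight above orange mm (approx, row=8): 16.3
238 85 highlight above orange mm (approx, row=8): 16.3
```

```bash
python3 -m handwheel '[{"translation":[0.004,0,0],"turn":0,"claw":-1},{"translation":[0.0026,0,0],"turn":0,"claw":-1},{"translation":[0,-0.003,0.0006],"turn":0,"claw":-1},{"translation":[0,-0.003,0.0006],"turn":0,"claw":-1},{"translation":[0,-0.0026,0.0006],"turn":0,"claw":-1}]'
python3 -m handwheel '[{"translation":[0,0,0],"turn":0,"claw":-1},{"translation":[-0.0066,0,0],"turn":0,"claw":-1},{"translation":[0,0.0046,-0.0009],"turn":0,"claw":-1},{"translation":[0,0.004,-0.0009],"turn":0,"claw":-1},{"translation":[0,0,0],"turn":0,"claw":-1}]'
python3 rel.py; python3 hl.py
```

```text
t: 8.85
tool_pos: [0.5324, 0.0286, 0.04]
ee_rot: [1.94, 2.469, -0.001]
contact_force: [4.9, -8.5, 1.6]
grip_width: 0.005
grip_force: 4.9
t: 9.48
tool_pos: [0.5424, 0.0251, 0.0416]
ee_rot: [-1.94, -2.47, -0.0]
contact_force: [0.2, 0.6, -0.5]
grip_width: 0.007
grip_force: 0.0
t 9.475 rel x 0.0244 y -0.0355 z 0.0416 F pod [ 0.29  0.5  -0.54]
229 85 highlight above orange mm (approx, row=8): 8.2
```

```bash
python3 -m handwheel '[{"translation":[0.004,0,0],"turn":0,"claw":-1},{"translation":[0.0026,0,0],"turn":0,"claw":-1},{"translation":[0,-0.003,0.0006],"turn":0,"claw":-1},{"translation":[0,-0.003,0.0006],"turn":0,"claw":-1},{"translation":[0,-0.0026,0.0006],"turn":0,"claw":-1}]'
python3 -m handwheel '[{"translation":[0,0,0],"turn":0,"claw":-1},{"translation":[-0.0066,0,0],"turn":0,"claw":-1},{"translation":[-0.004,0,0],"turn":0,"claw":-1},{"translation":[0,0,0],"turn":0,"claw":-1},{"translation":[0,0,0],"turn":0,"claw":-1}]'
python3 rel.py; python3 hl.py; python3 - <<'E'
from fit import *
im=grab_frame("wrist"); s=cv2.resize(im[0:300,150:450],None,fx=2,fy=2)[:560]; save("pics/w5.png",s)
E
```

```text
t: 10.15
tool_pos: [0.5324, 0.0285, 0.0401]
ee_rot: [1.94, 2.469, -0.0]
contact_force: [4.5, -8.8, 0.4]
grip_width: 0.003
grip_force: 4.9
t: 10.78
tool_pos: [0.5347, 0.019, 0.0398]
ee_rot: [-1.941, -2.47, -0.0]
contact_force: [0.6, 0.2, 0.5]
grip_width: 0.005
grip_force: 0.0
t 10.775 rel x 0.0155 y -0.0396 z 0.0398 F pod [0.66 0.05 0.52]
185 55 highlight above orange mm (approx, row=8): 0.1
```

View pics/w5.png

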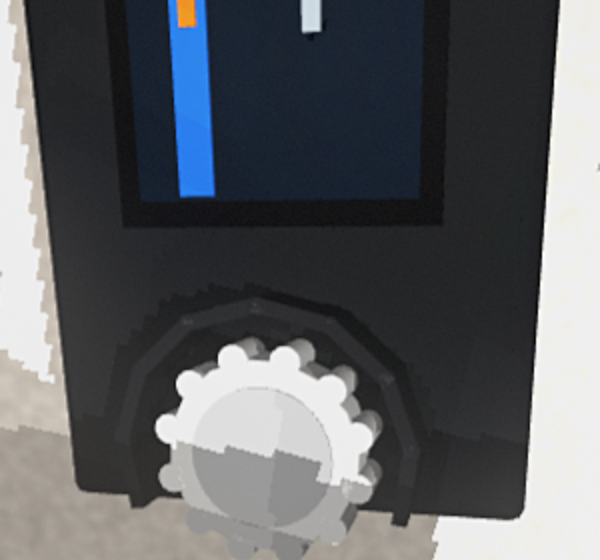

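The highlight bar now covers the orange row. Next I lift and move over the wheel's middle.

```bash
python3 -m handwheel '[{"translation":[0,0,-0.018],"turn":0,"claw":-1},{"translation":[0,0,-0.017],"turn":0,"claw":-1},{"translation":[0.02,-0.0115,0],"turn":0,"claw":-1},{"translation":[0.0196,-0.011,0],"turn":0,"claw":-1},{"translation":[0,0,0],"turn":0,"claw":-1}]'
python3 -m handwheel '[{"translation":[0,0,0.007],"turn":0,"claw":-1},{"translation":[0,0,0.005],"turn":0,"claw":-1},{"translation":[0,0,0.003],"turn":0,"claw":-1},{"translation":[0,0,0],"turn":0,"claw":-1},{"translation":[0,0,0],"turn":0,"claw":-1}]'
python3 rel.py;python3 hl.py
```

```text
t: 11.5
tool_pos: [0.5021, 0.0536, 0.0746]
ee_rot: [-1.938, -2.472, 0.0]
contact_force: [-0.8, -0.7, 0.4]
grip_width: 0.002
grip_force: 0.0
t: 12.12
tool_pos: [0.5036, 0.052, 0.0599]
ee_rot: [-1.941, -2.47, 0.0]
contact_force: [-0.1, 0.5, -0.5]
grip_width: 0.008
grip_force: 0.0
t 12.125 rel x -0.0069 y -0.0002 z 0.0599 F pod [ 0.03  0.46 -0.52]
101 49 highlight above orange mm (approx, row=8): 0.0
```

Now I press in small steps along the wheel's axis (down, slightly to the rear).

```bash
python3 -m handwheel '[{"translation":[0,0.0002,0.0012],"turn":0,"claw":-1},{"translation":[0,0.0002,0.0012],"turn":0,"claw":-1},{"translation":[0,0.0002,0.0012],"turn":0,"claw":-1},{"translation":[0,0,0],"turn":0,"claw":-1},{"translation":[0,0,0],"turn":0,"claw":-1}]'
python3 rel.py
```

```text
t: 12.8
tool_pos: [0.5041, 0.0523, 0.0563]
ee_rot: [1.941, 2.47, 0.0]
contact_force: [-0.4, -0.7, 0.7]
grip_width: 0.005
grip_force: 0.2
t 12.8 rel x -0.0064 y -0.0000 z 0.0563 F pod [-0.59 -0.56  0.66]
```

```bash
python3 -m handwheel '[{"translation":[0,0.0002,0.0008],"turn":0,"claw":-1},{"translation":[0,0.0001,0.0006],"turn":0,"claw":-1},{"translation":[0,0.0001,0.0006],"turn":0,"claw":-1},{"translation":[0,0,0],"turn":0,"claw":-1},{"translation":[0,0,0],"turn":0,"claw":-1}]'
python3 rel.py
```

```text
t: 13.42
tool_pos: [0.5045, 0.0523, 0.0544]
ee_rot: [1.941, 2.47, 0.0]
contact_force: [-1.9, 0.0, 4.3]
grip_width: 0.003
grip_force: 2.1
t 13.425 rel x -0.0059 y -0.0001 z 0.0544 F pod [-1.86  0.46  4.29]
```

```bash
python3 -m handwheel '[{"translation":[0,0.0001,0.0005],"turn":0,"claw":-1},{"translation":[0,0.0001,0.0005],"turn":0,"claw":-1},{"translation":[0,0,0],"turn":0,"claw":-1},{"translation":[0,0,0],"turn":0,"claw":-1},{"translation":[0,0,0],"turn":0,"claw":-1}]'
python3 rel.py
```

```text
t: 14.05
tool_pos: [0.5047, 0.0524, 0.0538]
ee_rot: [1.941, 2.47, 0.0]
contact_force: [-4.7, 0.1, 10.3]
grip_width: 0.007
grip_force: 5.5
t 14.05 rel x -0.0057 y -0.0001 z 0.0538 F pod [-4.52  1.21 10.28]
```

The force of 10 N is past the 5.5 N full-travel value, so the wheel is on its stop. I release it along the axis and lift.

```bash
python3 -m handwheel '[{"translation":[0,-0.0003,-0.0015],"turn":0,"claw":-1},{"translation":[0,-0.0004,-0.002],"turn":0,"claw":-1},{"translation":[0,0,-0.01],"turn":0,"claw":-1},{"translation":[0,0,-0.03],"turn":0,"claw":-1},{"translation":[-0.03,0,-0.03],"turn":0,"claw":-1}]'
python3 -m handwheel '[{"translation":[-0.04,0,-0.02],"turn":0,"claw":-1},{"translation":[-0.04,0,0],"turn":0,"claw":-1},{"translation":[0,0,0],"turn":0,"claw":-1},{"translation":[0,0,0],"turn":0,"claw":-1},{"translation":[0,0,0],"turn":0,"claw":-1}]'
python3 rel.py;python3 hl.py; python3 - <<'E'
from h import *
im=grab_frame("side"); save("pics/e.png",cv2.resize(im[110:370,140:380],None,fx=2.3,fy=2.3))
E
```

```text
t: 14.68
tool_pos: [0.5109, 0.0237, 0.128]
ee_rot: [-1.938, -2.472, -0.0]
contact_force: [-0.0, 0.1, -1.0]
grip_width: 0.008
grip_force: 0.0
t: 15.3
tool_pos: [0.5299, -0.0538, 0.1468]
ee_rot: [-1.939, -2.471, -0.0]
contact_force: [0.4, -0.1, 1.0]
grip_width: 0.004
grip_force: 0.0
t 15.3 rel x -0.0064 y -0.1092 z 0.1468 F pod [ 0.35 -0.18  1.02]
186 55 highlight above orange mm (approx, row=8): 0.1
```

View pics/e.png

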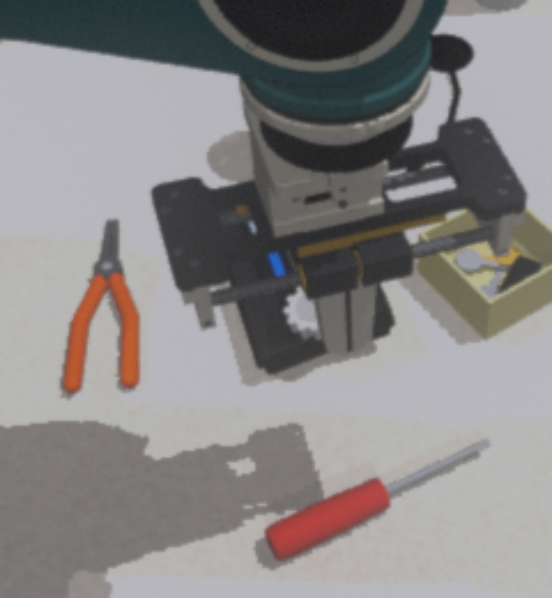

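The pliers, screwdriver and dish are where they were, the arm is clear, and the highlight is on the orange row.

```bash
python3 -c "
from bench import *
print(close_job())"
```

```text
the job is handed in; nothing more can be done
None
```

I clicked the highlight down three rows to the orange row, pressed the wheel fully in there and released it, then handed the job in with the arm clear; the hand-in returned no verdict, and the cup was hidden in the last picture, so I couldn't re-check its position.

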